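# Stack the empty heel tray on the full one and lock the pair

### The arm

A 7-joint arm with a two-finger parallel gripper is mounted at the origin on the work surface. World frame = base frame: x ahead of the robot, y to its left, z up, the work surface at z = 0. Lengths are in m, angles in degrees, forces in N, time in s.
With the tool pointing down it reaches from about 0.425 to 0.875 m from the base axis. Payload 4.7 kg.
Tool frame: the origin (TCP) lies midway between the tips of the shut fingers; the grasp point (between the pads) lies 19 mm behind it; z points along the fingers, y is the direction in which the jaws open and shut (so a half turn about z gives the same grasp; the last joint's range is limited). The gripper opens to 87 mm and grips with 3 to 60 N. Pads are 19 mm wide; open, the fingers measure 117 mm over their backs; the gripper's body (75 mm by 190 mm) begins 51 mm behind the grasp point.
Start: joints at [-74.994, 18.392, -4.016, 83.108, 1.295, 78.541, -3.26], TCP at [0.159, 0.63, 0.223] pointing down, gripper open.
Joint ranges: [-163.93, 163.93], [-17.29, 119.83], [-79.2, 71.16], [3.27, 140.29], [-89.18, 269.18], [5.43, 117.66], [-154.24, 154.24]. Speed limits (degrees/s): [147.25, 147.25, 180, 180, 180, 180, 180].

### API

Orientations are given as [roll, pitch, yaw] about the fixed x, y, z axes, in that order (R = Rz(yaw) Ry(pitch) Rx(roll)).
In Python, from cell import env gives the robot as it stands.
- The arm moves only by the tool apply_moves, never from a script. Its argument "targets" is a list of rows, each a list of 2 entries, a list of its own where there are three numbers: the shift along the world's x, y, z in mm, then the turn, a rotation vector about the world's x, y, z in rad. A call has 1 to 8 rows; each row is the pose to reach, as a shift and turn from the pose commanded when the call began; what a row does not reach only later rows make up. A row lasts 1/10 s, in which the tool goes at most 50 mm and 8.59 degrees, less where a joint would pass 70% of its speed; a pose out of reach is approached as far as the arm can. A call with a gripper value outside its range is refused whole. "hand" is the finger opening in mm, from 0 to 87, set as the call begins (left out, the last holds). The fingers move at their own pace and stop on an object; "squeeze" is the grip in N (left out, the last holds). Time passes only in rows, so rows that repeat a pose let the fingers close. It gives the time, the measured TCP pose, the force and the opening at its end, in the units of the state.
- env.get_obs(): the state, without advancing time (a new reading comes with each control period).
- env.read_camera(name): name is "scene" or "top"; returns a dict with "image" (400x640x3 uint8, red, green, blue), "camera_matrix" (3x3 intrinsics, pixels), "camera_from_world" (4x4, takes a point from world to camera coordinates). Camera axes: x right, y down, z forward; pixel columns grow to the right and rows downward; lengths in m; the calibration is good to about 2 mm. A picture is of the moment at which its call begins. There is no depth.
- env.sign_off(): hands the job in, once; it reports no verdict.
Trained networks look in a picture, given as the dict that the camera call returned (one of the last four; its "shot" number tells which), for a name from the list of things; names that differ only in an ending like _2 or _b are one class to them, and where a whole thing is asked for, a point or a joint stands for the part that bears it (a point fixed in the world has none). Each returns a list of dicts, best first, with "conf" (0 to 1); they miss things now and then, are a little off and sometimes report something else, mostly with a low value. They report only what shows in the picture. A call takes as long as a camera call. They do not tell look-alikes from the thing itself.
- env.regions_of(picture, target): "region" (400x640 bool, what is visible of it) and "rect" ([left, top, right, bottom] in pixels, round what is visible of it).
The state is a dict: "time_s": time; "qpos": joint angles; "joint_velocities": joint speeds; "effort": joint torques, N m; "tool_pos": TCP position; "tool_rot": TCP orientation; "force": force on the tool from outside, world axes, zero at the start; "wrist_torque": the same for the moment, N m; "grip_width": finger opening in m.
Only numpy, scipy, OpenCV 4.12 (cv2) and the standard library are available. Lean on these libraries where they do the work, as an engineer would, in place of code of your own. Each camera call takes 0.05 s, during which the arm holds its last target. There are 200 camera calls.

### The job

Take the empty tray off the sloping rack and stack it squarely on the tray of rubber heels, turned end for end so that its wide lip is over the other tray's narrow tab and it stands on the rim lugs instead of dropping in. Then lock the pair: take the rod from its stand and push it fully down through the eyelets of both trays, at whichever end you like. Keep the full tray flat on the bench, leave the other things where they are, and let go of everything.

Things in the scene. Friction and masses are not known exactly. Their poses are not given: they have to be found in the camera images.
- empty_tray: Empty grey stack-nest tray, 0.2 kg, lying on the rack, lengthwise up the slope, wide-lip end uppermost. Origin: centre of underside; +x to the wide-lip end, +z out of the mouth. 198 long (x), 62 wide (y), 60 high (z). Upright rim band, 150 x 62 outside, z 42 to 60: grip it across the 62 mm at mid-length. Body below the band 139 x 51. Lip 62 wide at the +x end, tab 28 wide at -x.
- full_tray: Same kind of grey tray, same frame and sizes, about 0.55 kg, loose and level on the bench, black rubber heels in it up to z = 43. Wide lip points away from the robot within about 20 degrees. Four rim lugs stick 10 mm in from its long sides at x = +54 and -36, tops at z = 54. Turned tray rests on them: origins 54 mm apart in height, 2.5 mm play each way; unturned it drops past them.
- empty_tray_lip_hole (a point): Empty tray: centre of the 15 mm eyelet in its wide lip, at the upper face of the 4 mm thick, 24 mm long lip (tray x = +87, z = 58).
- empty_tray_tab_hole (a point): Empty tray: centre of the 15 mm eyelet in its narrow tab, at the upper face of the 4 mm thick, 24 mm long tab (tray x = -87, z = 58).
- full_tray_lip_hole (a point): Full tray: centre of the 15 mm eyelet in its wide lip, upper face (tray x = +87, z = 58).
- full_tray_tab_hole (a point): Full tray: centre of the 15 mm eyelet in its narrow tab, upper face (tray x = -87, z = 58).
- rod: Locking rod hanging upright in the stand: steel, 8 mm thick, 100 mm long below its collar, tapered tip; collar 26 mm across and 5 thick, above it a round dark wooden grip 20 mm across and 35 tall (top 40 mm above origin). Origin: centre of the collar's underside; +z up towards the grip. 60 g.
- rod_tip (a point): Lower tip of the rod, 100 mm below its origin.
- stand: Fixed wooden stand, 70 x 70 mm foot, top plate 60 x 60 mm at 114 mm height with an 11 mm hole in which the rod hangs by its collar; lift the rod at least 100 mm to clear it. Origin: centre of its foot on the bench.
- rack: Fixed plywood rack with a top 215 mm long and 90 mm wide that slopes 30 degrees, rising along its +x, away from the robot. Origin: on the bench under the middle of the sloping face, which is there 85 mm above the bench; +z straight up. A stop block 18 mm high crosses the slope 76 mm below the middle.
There are look-alikes about, which are no part of the job. Leave any orange or purple look-alike of the rod alone.

How it is judged (in metres and radians):
On the way:
1. the empty tray stands turned on the full tray's lugs, the rod not yet in (x of empty_tray in the frame of full_tray between -0.006 and 0.006 m and y of empty_tray in the frame of full_tray between -0.006 and 0.006 m and z of empty_tray in the frame of full_tray between 0.05 and 0.058 m and x of empty_tray_lip_hole in the frame of full_tray below -0.07 m and angle between each of empty_tray, full_tray's own z axis and vertical below 0.06 rad and height (world z) of full_tray below 0.008 m), for 0.2 s.
At the end, for the whole second after the job is handed in: Empty tray level (0.06 rad) on the full tray's lugs, origin 50-58 mm above and within 6 mm of the full tray's in x, y; lip over tab; full tray level on the bench. Rod upright (0.15 rad) through both eyelets of one end, collar within 6 mm of the upper one. All released, at rest (all of step 1 and ((distance between empty_tray_lip_hole and rod below 0.01 m and z of rod in the frame of full_tray between 0.106 and 0.118 m and horizontal distance between rod_tip and full_tray_tab_hole below 0.01 m and z of rod_tip in the frame of full_tray below 0.03 m) or (distance between empty_tray_tab_hole and rod below 0.01 m and z of rod in the frame of full_tray between 0.106 and 0.118 m and horizontal distance between rod_tip and full_tray_lip_hole below 0.01 m and z of rod_tip in the frame of full_tray below 0.03 m)) and angle between rod's own z axis and vertical below 0.15 rad and linear speed of each of rod, empty_tray, full_tray below 0.03 m/s); the robot touches nothing.
It fails at once if the full tray is tipped or lifted (angle between full_tray's own z axis and vertical above 0.3 rad or height (world z) of full_tray above 0.02 m).
It fails at once if a bystander is shoved or knocked over (more than 40 mm) (distance of any of glue, hammer, brush, tin, insoles, weight, cup from where it was at the start of the episode above 0.04 m).
It also fails if it takes over 61 s, if anything falls off the work surface, if the arm or the gripper's body presses on something with over 40 N, if the wrist force passes 120 N, or if a joint passes its speed limit or range.

## Working session

There is one attempt and no reset: what is moved stays moved. The work goes in short steps, Python scripts to look and compute and a tool call to move; the robot and the scene stay as the last step left them, time stands still between calls to the robot, and variables do not carry over. Pictures are saved under pics/ and viewed, about 8 in all and at most 12, crops included, and the job is handed in when it is done.

Besides the shell and the picture viewer there is one more tool, called after "Call:" as a command line: name --argument value ..., lists and objects as JSON in quotes. apply_moves: Moves the arm, as the interface text tells. Its arguments: {"type":"object","properties":{"targets":{"type":"array","items":{"type":"array"}},"hand":{"type":"number"},"squeeze":{"type":"number"}},"required":["targets"]}

```bash
ls; mkdir -p pics; cat > h.py <<'E'
import numpy as np, cv2
from cell import env
def cam(n):
    return env.read_camera(n)
def save(p,f,box=None,s=1):
    im=p["image"][:,:,::-1]
    if box: l,t,r,b=box; im=im[t:b,l:r]
    cv2.imwrite("pics/"+f,cv2.resize(im,None,fx=s,fy=s,interpolation=cv2.INTER_CUBIC) if s!=1 else im)
def proj(p,X):
    X=np.atleast_2d(X); T=p["camera_from_world"]; c=X@T[:3,:3].T+T[:3,3]
    u=c@p["camera_matrix"].T; return u[:,:2]/u[:,2:]
def ray(p,uv):
    T=p["camera_from_world"]; R=T[:3,:3]; o=-R.T@T[:3,3]
    d=R.T@np.linalg.inv(p["camera_matrix"])@np.array([uv[0],uv[1],1.]); return o,d/np.linalg.norm(d)
def atz(p,uv,z):
    o,d=ray(p,uv); return o+d*(z-o[2])/d[2]
E
python3 - <<'E'
from h import *
np.set_printoptions(precision=3,suppress=True)
o=env.get_obs(); print({k:o[k] for k in("time_s","qpos","tool_pos","tool_rot","grip_width")})
for n in("scene","top"):
    p=cam(n); save(p,n+"0.png")
    T=p["camera_from_world"]; print(n,-T[:3,:3].T@T[:3,3],T[2,:3],p["camera_matrix"][0,0])
    for t in("empty_tray","full_tray","rod","stand","rack","empty_tray_lip_hole","full_tray_lip_hole","full_tray_tab_hole","empty_tray_tab_hole"):
        print(t,[(np.array(r["rect"]).round(),round(r["conf"],2)) for r in env.regions_of(p,t)])
E
```

```text
pics
{'time_s': 0.0, 'qpos': array([-74.997,  18.439,  -4.014,  83.175,   1.297,  78.54 ,  -3.26 ]), 'tool_pos': array([0.159, 0.63 , 0.221]), 'tool_rot': array([-179.891,    0.008,  165.805]), 'grip_width': 0.08674546839912597}
scene [1.154 0.211 0.795] [-0.68  -0.243 -0.692] 462.3263279884083
empty_tray [(array([429., 204., 482., 259.]), 0.66)]
full_tray [(array([184., 182., 255., 246.]), 0.9)]
rod [(array([371., 163., 385., 211.]), 0.61), (array([328., 214., 341., 260.]), 0.59), (array([377., 194., 384., 238.]), 0.58)]
stand [(array([323., 184., 364., 249.]), 0.63)]
rack [(array([416., 229., 489., 308.]), 0.96)]
empty_tray_lip_hole [(array([431., 204., 485., 261.]), 0.95)]
full_tray_lip_hole [(array([183., 182., 257., 246.]), 0.71)]
full_tray_tab_hole [(array([180., 184., 258., 250.]), 0.67)]
empty_tray_tab_hole [(array([427., 202., 482., 263.]), 0.93)]
top [0.377 0.009 0.9  ] [ 0.22   0.    -0.975] 379.9811403781349
empty_tray [(array([168., 183., 227., 271.]), 0.58)]
full_tray [(array([404., 166., 446., 249.]), 0.93)]
rod [(array([298., 176., 312., 206.]), 0.76), (array([225., 239., 277., 254.]), 0.6), (array([288., 261., 319., 279.]), 0.47), (array([309., 233., 318., 243.]), 0.43)]
stand [(array([299., 221., 331., 260.]), 0.77)]
rack [(array([173., 167., 242., 262.]), 0.94)]
empty_tray_lip_hole [(array([169., 180., 228., 275.]), 0.88)]
full_tray_lip_hole [(array([407., 165., 454., 254.]), 0.56)]
full_tray_tab_hole [(array([409., 162., 447., 253.]), 0.85)]
empty_tray_tab_hole [(array([166., 184., 229., 273.]), 0.57)]
```

```bash
ls pics
```

```text
scene0.png
top0.png
```

View pics/scene0.png

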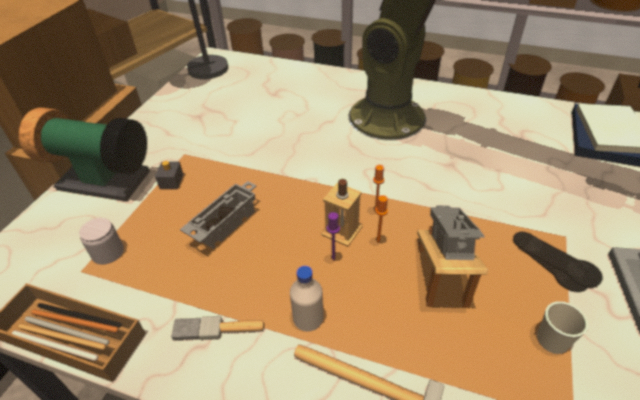

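View pics/top0.png

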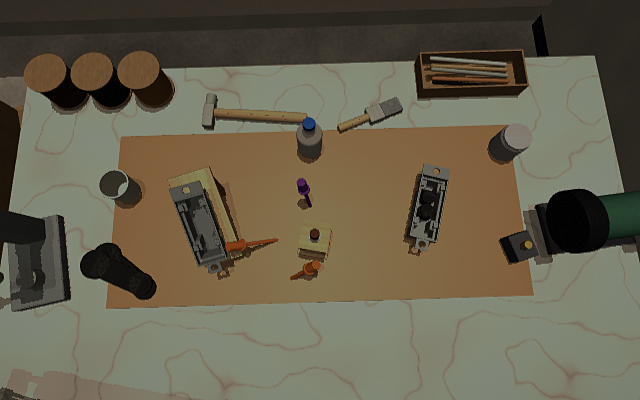

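The true rod is the dark-wood grip in the stand, at top (314,235) and scene (342,188). The look-alikes to leave are purple at top (303,188), orange at top (237,245) and orange at top (310,269). The empty tray on the rack is at top (200,225), and the full tray with black heels is at top (428,207). One close montage will check the choice and let me pick points.

```bash
python3 - <<'E'
from h import *
t=cam("top"); s=cam("scene")
def crop(p,l,tp,w,h,k,g):
    im=np.clip(p["image"][tp:tp+h,l:l+w,::-1].astype(float)*g,0,255).astype(np.uint8)
    im=cv2.resize(im,None,fx=k,fy=k,interpolation=cv2.INTER_CUBIC)
    for i in range(0,w,10):
        cv2.line(im,(i*k,0),(i*k,6 if (l+i)%50 else 16),(0,255,0),1)
    for i in range(0,h,10):
        cv2.line(im,(0,i*k),(6 if (tp+i)%50 else 16,i*k),(0,255,0),1)
    return im
a=crop(t,160,160,80,120,5,1.8) # 400x600
b=crop(t,390,160,80,120,5,1.8)
cv2.imwrite("pics/m1.png",np.hstack([a,b]))
c=crop(s,170,170,100,90,4,1); d=crop(s,410,190,100,90,4,1)
e=crop(t,290,220,50,60,4,1.8); f=crop(s,310,160,100,60,4,1)
m=np.zeros((600,800,3),np.uint8); m[:360,:400]=c; m[:360,400:]=d; m[360:600,:200]=e; m[360:600,200:600]=f
cv2.imwrite("pics/m2.png",m)
E
```

```text
(no output)
```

View pics/m1.png

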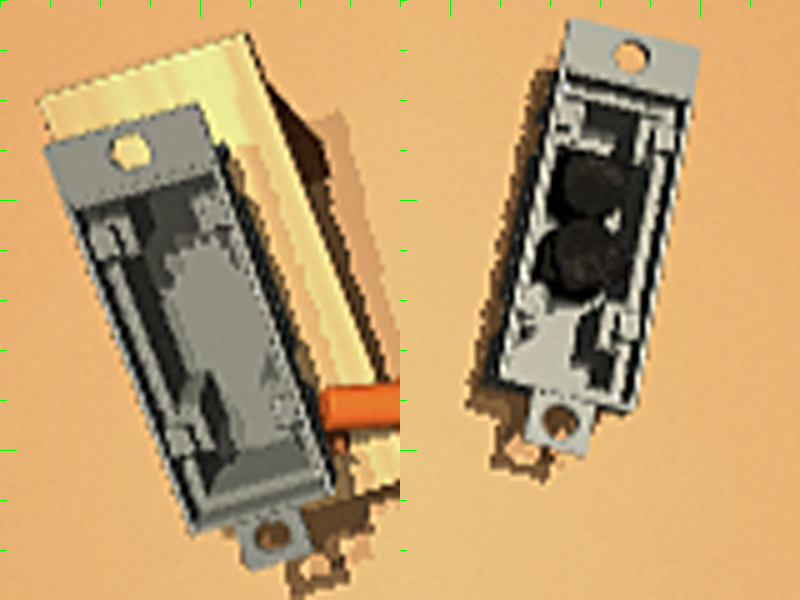

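View pics/m2.png

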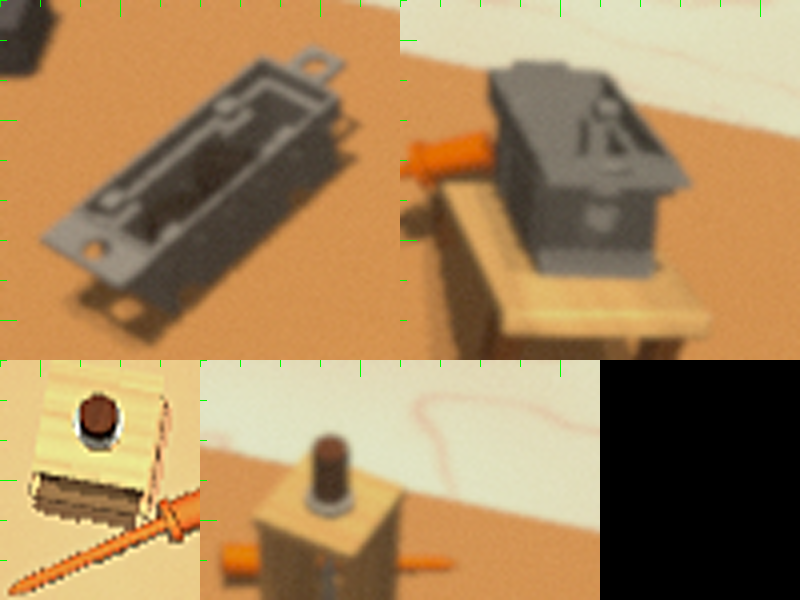

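```bash
cat >> h.py <<'E'
from scipy.optimize import least_squares
from scipy.spatial.transform import Rotation as Ro
def m(u,v,l,t,k): return np.array([(u+.5)/k-.5+l,(v+.5)/k-.5+t])
E
python3 - <<'E'
from h import *
np.set_printoptions(precision=4,suppress=True)
t=cam("top"); s=cam("scene")
# full tray
hl=np.array([.087,0,.058]); ht=hl*[-1,1,1]
T=lambda q,X:np.array([q[0],q[1],0])+Ro.from_euler('z',q[2]).apply(X)
ob=[(t,hl,m(232,57,390,160,5)),(t,ht,m(160,422,390,160,5)),(s,hl,m(95,249,170,170,4)),(s,ht,m(315,68,170,170,4))]
f=lambda q:np.concatenate([(proj(p,T(q,X))[0]-uv) for p,X,uv in ob])
r=least_squares(f,[.6,-.2,0]); print("full",r.x[:2],np.degrees(r.x[2]),r.fun)
r2=least_squares(lambda q:f(q)[:4],[.6,-.2,0]); print("full top only",r2.x[:2],np.degrees(r2.x[2]),r2.fun)
# empty: x0,y0 rack origin, yaw, s
def E(q,X):
    R=Ro.from_euler('z',q[2])*Ro.from_euler('y',-30,degrees=True)
    return np.array([q[0],q[1],.085])+R.apply(np.array(X)+[q[3],0,0])
ob2=[(t,hl,m(131,153,160,160,5)),(t,ht,m(273,536,160,160,5))]
f2=lambda q:np.concatenate([(proj(p,E(q,X))[0]-uv) for p,X,uv in ob2])
# lip far corners top/scene as check
for s0 in(0,.003,.0):
    r=least_squares(lambda q:np.r_[f2(q),(q[3]-s0)*1000],[.6,.3,0,0]); print("empty",r.x[:2],np.degrees(r.x[2]),r.x[3],r.fun[:4])
r=least_squares(f2,[.6,.3,0,0]);print("free",r.x[:2],np.degrees(r.x[2]),r.x[3],r.fun)
q=r.x
print("scene proj lip corners",[proj(s,E(q,[.099,y,.058])) for y in(.031,-.031)], "tab corners", [proj(s,E(q,[-.099,y,.058])) for y in(.014,-.014)])
print("crop coords",[(proj(s,E(q,[.099,y,.058]))-[410,190])*4 for y in(.031,-.031)])
# rod
uv=m(98,45,290,220,4); print("rod top",atz(t,uv,.154)); uv2=m(131,84,310,160,4); print("rod scene top",atz(s,uv2,.154))
p0,d0=ray(t,uv);p1,d1=ray(s,uv2)
A=np.c_[d0,-d1]; ab=np.linalg.lstsq(A,p1-p0,rcond=None)[0]; print(p0+d0*ab[0],p1+d1*ab[1])
E
```

```text
full [ 0.5425 -0.2533] -16.529967918316487 [ 0.2258 -0.3039 -0.0694 -0.2586  0.2226 -0.0393  0.0923 -0.5554]
full top only [ 0.5419 -0.253 ] -16.32868672283666 [ 0.0172 -0.071  -0.0166  0.065 ]
empty [0.5218 0.2458] 14.327870785434085 -9.253255039840383e-06 [-0.0455 -0.1648  0.0484  0.1679]
empty [0.519  0.2447] 14.318072384966415 0.0029863940447452013 [-0.0665 -0.2414  0.0708  0.2459]
empty [0.5218 0.2458] 14.327870785434085 -9.253255039840383e-06 [-0.0455 -0.1648  0.0484  0.1679]
free [0.5277 0.2482] 14.348952827866302 -0.006496328924811311 [0. 0. 0. 0.]
scene proj lip corners [array([[482.7901, 236.7023]]), array([[446.5562, 235.0489]])] tab corners [array([[451.2297, 206.3218]]), array([[438.0528, 205.7746]])]
crop coords [array([[291.1605, 186.8092]]), array([[146.2248, 180.1957]])]
rod top [0.4816 0.0079 0.154 ]
rod scene top [0.4756 0.0071 0.154 ]
[0.481  0.0079 0.1589] [0.4808 0.0087 0.1589]
```

```bash
cat >> h.py <<'E'
Q=[0.5277,0.2482,np.radians(14.35),-.0065]
def emp(X):
    R=Ro.from_euler('z',Q[2])*Ro.from_euler('y',-30,degrees=True)
    return np.array([Q[0],Q[1],.085])+R.apply(np.array(X)+[Q[3],0,0]), R
def plan(pos,R):
    "shift(mm) and rotvec from measured pose to target"
    o=env.get_obs(); R0=Ro.from_euler('xyz',o["tool_rot"],degrees=True)
    d=(np.array(pos)-o["tool_pos"])*1000; rv=(R*R0.inv()).as_rotvec()
    print("t",round(o["time_s"],2),"pos",np.round(o["tool_pos"]*1000,1),"q",np.round(o["qpos"],0),"F",np.round(o["force"],1),"w",round(o["grip_width"]*1000,1))
    print("shift",d.round(1),"rv",rv.round(4),"deg",np.degrees(np.linalg.norm(rv)).round(1),"rows",max(np.linalg.norm(d)/45,np.degrees(np.linalg.norm(rv))/8).round(1))
flip=Ro.from_matrix(np.c_[[-1,0,0],[0,1,0],[0,0,-1]])
E
python3 - <<'E'
from h import *
p,R=emp([.004,0,.032]); print("grasp",p); p2,_=emp([.004,0,.132]); print(p2)
plan(p2,R*flip); 
E
```

```text
grasp [0.51010169 0.24369789 0.11146281]
[0.4616617  0.23130566 0.19806535]
t 1.2 pos [159.4 630.2 222.6] q [-75.  18.  -4.  83.   1.  79.  -3.] F [ 0.4 -0.2 -0.1] w 86.9
shift [ 302.2 -398.9  -24.5] rv [ 0.0006 -0.5289  0.4867] deg 41.2 rows 11.1
```

Call:
apply_moves --targets '[[[25, -33, 30], [0, -0.044, 0.04]], [[50, -66, 60], [0, -0.088, 0.08]], [[75, -100, 70], [0, -0.132, 0.12]], [[100, -133, 70], [0, -0.176, 0.16]], [[126, -166, 70], [0, -0.22, 0.2]], [[151, -200, 70], [0, -0.264, 0.243]], [[176, -233, 70], [0, -0.308, 0.284]], [[200, -266, 70], [0, -0.352, 0.324]]]' --hand 87 --squeeze 25

```text
time_s: 2.0
tool_pos: [0.3604, 0.3627, 0.2929]
tool_rot: [178.2, 20.1, -175.7]
force: [0.3, -0.1, 0.6]
grip_width: 0.0871
```

```bash
python3 - <<'E'
from h import *
p2,R=emp([.004,0,.112]);plan(p2,R*flip)
E
```

```text
t 2.0 pos [360.4 362.7 292.9] q [-64. -12.   4. 110.  17.  70.  31.] F [ 0.3 -0.1  0.6] w 87.1
shift [ 111.  -129.  -112.2] rv [ 1.000e-04 -1.748e-01  1.612e-01] deg 13.6 rows 4.5
```

Call:
apply_moves --targets '[[[22, -26, -10], [0, -0.035, 0.032]], [[45, -52, -20], [0, -0.07, 0.065]], [[67, -78, -40], [0, -0.105, 0.097]], [[90, -104, -70], [0, -0.14, 0.13]], [[111, -129, -100], [0, -0.175, 0.161]], [[111, -129, -112], [0, -0.175, 0.161]], [[111, -129, -112], [0, -0.175, 0.161]]]'

```text
time_s: 2.7
tool_pos: [0.4695, 0.2333, 0.1782]
tool_rot: [-179.9, 29.7, -165.9]
force: [-0.3, -0.6, -0.5]
grip_width: 0.087
```

```bash
python3 - <<'E'
from h import *
p2,R=emp([.004,0,.032]);plan(p2,R*flip)
t=cam("top"); s=cam("scene")
a=cv2.resize(np.clip(t["image"][150:290,140:280,::-1]*1.8,0,255).astype(np.uint8),(400,400),interpolation=cv2.INTER_CUBIC)
b=cv2.resize(s["image"][150:310,380:540,::-1],(400,400),interpolation=cv2.INTER_CUBIC)
cv2.imwrite("pics/g1.png",np.hstack([a,b]))
E
```

```text
t 2.7 pos [469.5 233.3 178.2] q [-45. -16.   7. 129.  21.  41.  53.] F [-0.3 -0.6 -0.5] w 87.0
shift [ 40.6  10.3 -66.8] rv [ 0.0026 -0.0053  0.0045] deg 0.4 rows 1.8
```

View pics/g1.png

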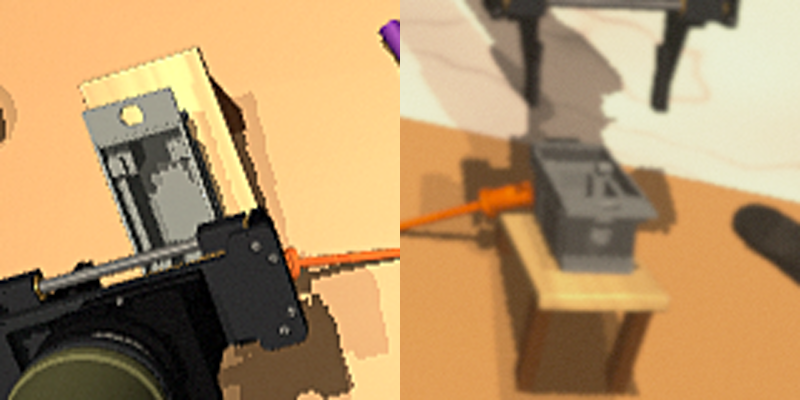

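The true tray is under the open jaws. The orange look-alike leans against its right side, at crop (510,195), somewhat robot-ward of mid-length. I'll grip at x=+10 to stay clear of it.

```bash
python3 - <<'E'
from h import *
p2,R=emp([.010,0,.033]);plan(p2,R*flip)
E
```

```text
t 2.8 pos [470.6 236.6 181.9] q [-45. -16.   7. 129.  21.  41.  53.] F [-0.4  0.2  0.6] w 86.8
shift [ 44.    8.3 -66.6] rv [-0.0006 -0.0005  0.0005] deg 0.1 rows 1.8
```

Call:
apply_moves --targets '[[[14, 4, -10], [0, 0, 0]], [[24, 5, -30], [0, 0, 0]], [[34, 7, -50], [0, 0, 0]], [[44, 8, -67], [0, 0, 0]], [[44, 8, -67], [0, 0, 0]], [[44, 8, -67], [0, 0, 0]]]'

```text
time_s: 3.4
tool_pos: [0.5146, 0.2449, 0.115]
tool_rot: [180.0, 30.0, -165.6]
force: [-0.2, 0.4, 0.2]
grip_width: 0.0868
```

```bash
python3 - <<'E'
from h import *
p2,R=emp([.010,0,.033]);plan(p2,R*flip)
t=cam("top"); s=cam("scene");plan(p2,R*flip)
a=cv2.resize(np.clip(t["image"][150:290,140:280,::-1]*1.8,0,255).astype(np.uint8),(400,400),interpolation=cv2.INTER_CUBIC)
b=cv2.resize(s["image"][170:290,390:510,::-1],(400,400),interpolation=cv2.INTER_CUBIC)
cv2.imwrite("pics/g2.png",np.hstack([a,b]))
E
```

```text
t 3.4 pos [514.6 244.9 115. ] q [-44.  -5.   9. 128.  22.  30.  53.] F [-0.2  0.4  0.2] w 86.8
shift [ 0.  -0.1  0.3] rv [-0.0001 -0.0005 -0.0002] deg 0.0 rows 0.0
t 3.5 pos [514.8 244.8 115.6] q [-44.  -5.   9. 128.  22.  30.  53.] F [ 0.1  0.6 -0.5] w 87.2
shift [-0.2  0.1 -0.3] rv [-0.0012  0.0005  0.0002] deg 0.1 rows 0.0
```

View pics/g2.png

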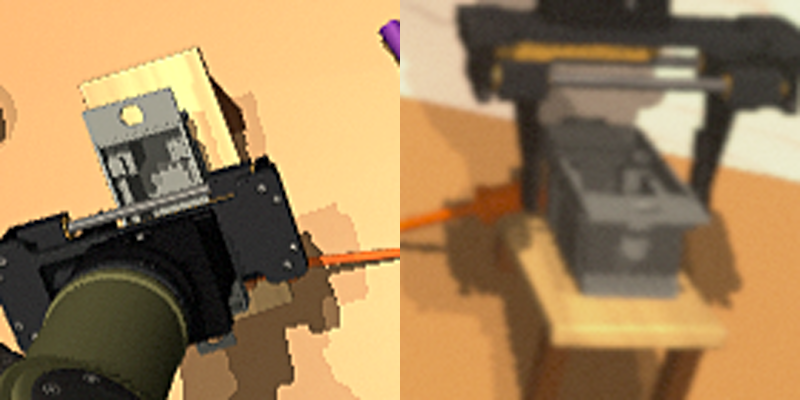

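Fingers straddle the rim at mid-length and are clear of the orange grip, so I'm closing.

Call:
apply_moves --targets '[[[0, 0, 0], [0, 0, 0]], [[0, 0, 0], [0, 0, 0]], [[0, 0, 0], [0, 0, 0]], [[0, 0, 0], [0, 0, 0]], [[0, 0, 0], [0, 0, 0]], [[0, 0, 0], [0, 0, 0]]]' --hand 40 --squeeze 25

```text
time_s: 4.1
tool_pos: [0.5147, 0.2437, 0.1141]
tool_rot: [180.0, 30.0, -165.8]
force: [-1.4, 0.4, 3.0]
grip_width: 0.062
```

Call:
apply_moves --targets '[[[0, 0, 10], [0, 0, 0]], [[0, 0, 25], [0, 0, 0]], [[0, 0, 50], [0, 0, 0]], [[5, 0, 80], [0, 0, 0]], [[10, 0, 110], [0, 0.05, 0]], [[10, -10, 140], [0, 0.1, 0]], [[10, -20, 165], [0, 0.15, 0]], [[10, -30, 185], [0, 0.2, 0]]]'

```text
time_s: 4.9
tool_pos: [0.524, 0.2123, 0.3003]
tool_rot: [177.0, 18.6, -167.0]
force: [0.6, 0.0, -2.9]
grip_width: 0.0615
```

```bash
cat >> h.py <<'E'
F=[.5425,-.2533,np.radians(-16.5)]
Rf=Ro.from_euler('z',F[2])
def place(z,dx=0,dy=0):
    "TCP for empty tray origin at height z over full tray; grip at empty x=.010,z=.033"
    Re=Ro.from_euler('z',F[2]+np.pi); return np.array([F[0],F[1],0])+Rf.apply([dx,dy,0])+Re.apply([.010,0,.033])+[0,0,z], Re*flip
E
python3 - <<'E'
from h import *
o=env.get_obs(); 
print(Ro.from_euler('xyz',o["tool_rot"],degrees=True).as_matrix().round(2))
pos,R=place(.15); print(R.as_euler('xyz',degrees=True)); plan(pos,R)
# level first then yaw
R1=Ro.from_euler('z',14.35,degrees=True)*flip; plan([.53,.21,.3],R1)
E
```

```text
[[-0.92 -0.24  0.3 ]
 [-0.21  0.97  0.12]
 [-0.32  0.05 -0.95]]
[-180.     0.   -16.5]
t 4.9 pos [524.  212.3 300.3] q [-45.  -9.  17. 106.   5.  64.  75.] F [ 0.6  0.  -2.9] w 61.5
shift [   8.9 -462.8 -117.3] rv [-0.4414 -0.057   2.5869] deg 150.4 rows 18.8
t 4.9 pos [524.  212.3 300.3] q [-45.  -9.  17. 106.   5.  64.  75.] F [ 0.6  0.  -2.9] w 61.5
shift [ 6.  -2.3 -0.3] rv [-0.1275  0.3036  0.0143] deg 18.9 rows 2.4
```

Call:
apply_moves --targets '[[[2, -1, 0], [-0.043, 0.101, 0.005]], [[4, -2, 0], [-0.085, 0.202, 0.01]], [[6, -2, 0], [-0.128, 0.304, 0.014]], [[6, -2, 0], [-0.128, 0.304, 0.014]]]'

```text
time_s: 5.3
tool_pos: [0.5317, 0.2118, 0.2955]
tool_rot: [-179.7, -0.3, -165.7]
force: [1.2, 1.1, -3.2]
grip_width: 0.0617
```

Call:
apply_moves --targets '[[[0, -20, 0], [0, 0, -0.145]], [[0, -40, 0], [0, 0, -0.29]], [[0, -60, 0], [0, 0, -0.435]], [[0, -80, 0], [0, 0, -0.58]], [[0, -100, 0], [0, 0, -0.725]], [[0, -120, 0], [0, 0, -0.87]], [[0, -140, 0], [0, 0, -1.015]], [[0, -160, 0], [0, 0, -1.16]]]'

```text
time_s: 6.1
tool_pos: [0.5293, 0.0499, 0.2987]
tool_rot: [-180.0, 0.1, 127.5]
force: [0.5, 0.1, -2.0]
grip_width: 0.0616
```

Call:
apply_moves --targets '[[[0, -20, 0], [0, 0, -0.145]], [[0, -40, 0], [0, 0, -0.29]], [[0, -60, 0], [0, 0, -0.435]], [[0, -80, 0], [0, 0, -0.58]], [[0, -100, 0], [0, 0, -0.725]], [[0, -120, 0], [0, 0, -0.87]], [[0, -140, 0], [0, 0, -1.015]], [[0, -160, 0], [0, 0, -1.16]]]'

```text
time_s: 6.9
tool_pos: [0.5293, -0.1098, 0.2986]
tool_rot: [-179.9, -0.0, 61.1]
force: [0.2, -0.6, -2.2]
grip_width: 0.0615
```

Call:
apply_moves --targets '[[[0, -20, 0], [0, 0, -0.145]], [[0, -40, 0], [0, 0, -0.29]], [[0, -60, 0], [0, 0, -0.435]], [[0, -80, 0], [0, 0, -0.58]], [[0, -100, 0], [0, 0, -0.725]], [[0, -120, 0], [0, 0, -0.87]], [[0, -130, 0], [0, 0, -1.015]], [[0, -135, 0], [0, 0, -1.16]]]'

```text
time_s: 7.7
tool_pos: [0.5288, -0.2454, 0.2985]
tool_rot: [-179.9, 0.0, -5.5]
force: [0.3, -0.1, -2.3]
grip_width: 0.062
```

```bash
python3 - <<'E'
from h import *
pos,R=place(.12); plan(pos,R)
E
```

```text
t 7.7 pos [ 528.8 -245.4  298.5] q [-22.  12.  52.  88.  -9.  85. -65.] F [ 0.3 -0.1 -2.3] w 62.0
shift [   4.1   -5.1 -145.5] rv [-0.0026 -0.0003 -0.1913] deg 11.0 rows 3.2
```

Call:
apply_moves --targets '[[[1, -2, -35], [0, 0, -0.05]], [[2, -3, -70], [0, 0, -0.1]], [[3, -4, -105], [0, 0, -0.15]], [[4, -5, -135], [0, 0, -0.191]], [[4, -5, -145], [0, 0, -0.191]], [[4, -5, -145], [0, 0, -0.191]]]'

```text
time_s: 8.3
tool_pos: [0.533, -0.2481, 0.1526]
tool_rot: [-179.9, 0.2, -16.0]
force: [0.5, -0.5, -2.0]
grip_width: 0.0615
```

```bash
python3 - <<'E'
from h import *
pos,R=place(.12); plan(pos,R)
t=cam("top"); s=cam("scene")
# predicted held tray holes (from measured TCP)
o=env.get_obs(); Rt=Ro.from_euler('xyz',o["tool_rot"],degrees=True)
Re=Rt*flip.inv(); org=o["tool_pos"]-Re.apply([.010,0,.033])
A=np.clip(t["image"][150:270,375:475,::-1]*1.8,0,255).astype(np.uint8); B=s["image"][140:260,160:260,::-1]
a=cv2.resize(A,None,fx=4,fy=5*.8,interpolation=cv2.INTER_CUBIC); b=cv2.resize(B,None,fx=4,fy=4,interpolation=cv2.INTER_CUBIC)
def dot(im,p,X,l,tp,c):
    u=(proj(p,X)[0]-[l,tp]+.5)*4-.5; cv2.circle(im,tuple(int(round(v)) for v in u),2,c,-1)
for x in(.087,-.087):
    X=org+Re.apply([x,0,.058]); dot(a,t,X,375,150,(0,0,255)); dot(b,s,X,160,140,(0,0,255))
    Y=np.array([F[0],F[1],0])+Rf.apply([x,0,.058]); dot(a,t,Y,375,150,(0,255,0)); dot(b,s,Y,160,140,(0,255,0))
cv2.imwrite("pics/g3.png",np.hstack([a,b]))
E
```

```text
t 8.3 pos [ 533.  -248.1  152.6] q [-20.  19.  52.  99. -15.  70. -71.] F [ 0.5 -0.5 -2. ] w 61.5
shift [-0.1 -2.4  0.4] rv [-0.0035 -0.0032 -0.0096] deg 0.6 rows 0.1
```

View pics/g3.png

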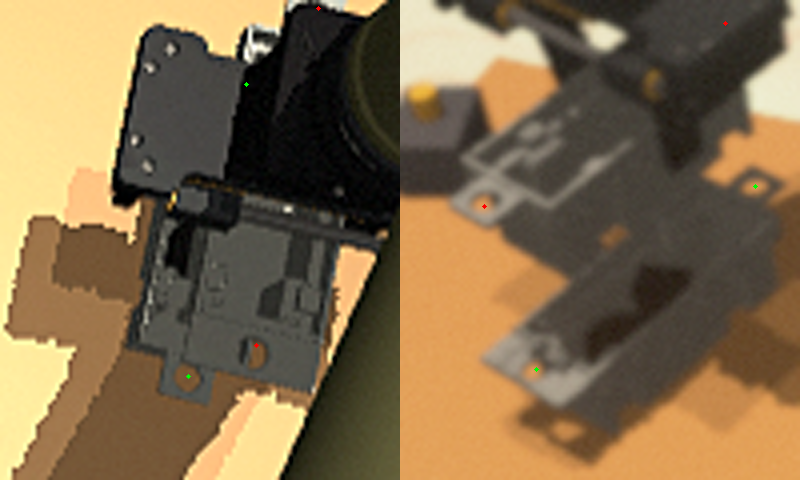

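The green full-tray predictions sit on the eyelets in both views. The held tray's lip hole, at crop (257,352), lies about 2–3 mm closer to the robot than predicted at (257,345). I'll correct for that and go lower for another look.

Call:
apply_moves --targets '[[[1, -1, -15], [-0.002, -0.002, -0.006]], [[2, -2.5, -30], [-0.003, -0.003, -0.009]], [[2, -2.5, -44], [-0.003, -0.003, -0.009]], [[2, -2.5, -44], [-0.003, -0.003, -0.009]], [[2, -2.5, -44], [-0.003, -0.003, -0.009]]]'

```text
time_s: 8.9
tool_pos: [0.536, -0.2513, 0.1089]
tool_rot: [179.9, -0.0, -16.5]
force: [0.6, -0.2, -2.2]
grip_width: 0.0611
```

```bash
cat > look.py <<'E'
import sys
from h import *
t=cam("top"); P=[]
s=cam("scene"); o=env.get_obs(); pos,R=place(float(sys.argv[2])); plan(pos,R)
Rt=Ro.from_euler('xyz',o["tool_rot"],degrees=True)
Re=Rt*flip.inv(); org=o["tool_pos"]-Re.apply([.010,0,.033])
print("yaw",np.degrees(np.arctan2(*Re.as_matrix()[1::-1,0])))
k=8
def crop(p,l,tp,w,h,g):
    return cv2.resize(np.clip(p["image"][tp:tp+h,l:l+w,::-1]*g,0,255).astype(np.uint8),None,fx=k,fy=k,interpolation=cv2.INTER_CUBIC)
def ctr(p,X): return proj(p,X)[0].round().astype(int)
full=lambda x:np.array([F[0],F[1],0])+Rf.apply([x,0,.058])
held=lambda x:org+Re.apply([x,0,.058])
c1=(ctr(t,held(.087))+ctr(t,full(-.087)))//2; c2=(ctr(s,held(-.087))+ctr(s,full(.087)))//2
ims=[]
for p,c,g,xs in((t,c1,2.4,(.087,-.087)),(s,c2,1.2,(-.087,.087))):
    l,tp=c-[25,35]; im=crop(p,l,tp,50,70,g)
    for X,col in((held(xs[0]),(0,0,255)),(full(xs[1]),(0,255,0))):
        u=(proj(p,X)[0]-[l,tp]+.5)*k-.5; cv2.circle(im,tuple(int(round(v)) for v in u),2,col,-1)
        print("pred crop px",u.round(1))
    print("crop origin",l,tp); ims.append(im)
cv2.imwrite("pics/"+sys.argv[1],np.hstack(ims))
E
python3 look.py g4.png .078
```

```text
t 9.0 pos [ 536.8 -251.7  110. ] q [-19.  22.  51. 101. -18.  66. -69.] F [ 0.5 -0.5 -2.7] w 61.5
shift [-3.9  1.2  1. ] rv [0.0016 0.0024 0.0003] deg 0.2 rows 0.1
yaw 163.4800770832119
pred crop px [246.3 257.9]
pred crop px [160.  305.5]
crop origin 402 206
pred crop px [162.8 183.9]
pred crop px [240.3 378.2]
crop origin 164 185
```

View pics/g4.png

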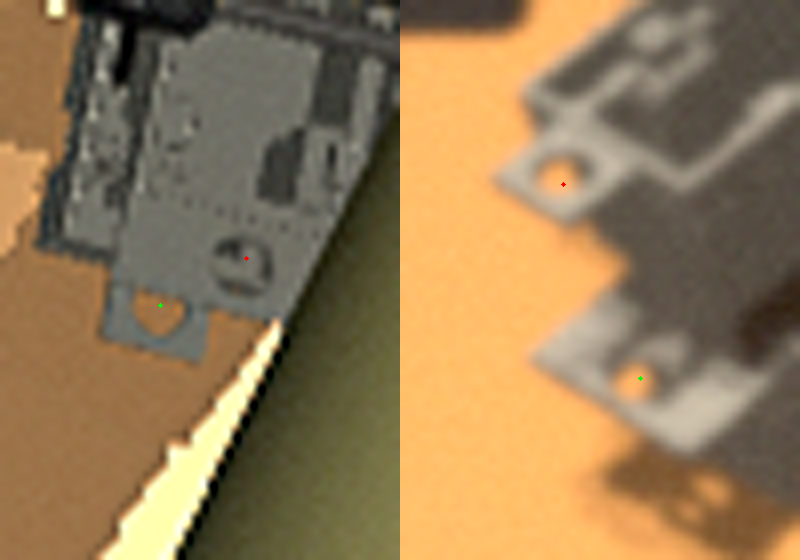

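```bash
cat > fit.py <<'E'
from h import *
t=cam("top"); s=cam("scene")
o=env.get_obs(); Rt=Ro.from_euler('xyz',o["tool_rot"],degrees=True); Re=Rt*flip.inv()
org=o["tool_pos"]-Re.apply([.010,0,.033])
a=m(243,266,402,206,8); b=m(165,178,164,185,8)
f=lambda d:np.r_[proj(t,org+d+Re.apply([.087,0,.058]))[0]-a,proj(s,org+d+Re.apply([-.087,0,.058]))[0]-b]
r=least_squares(f,[0,0,0],x_scale=1e-3); print("d mm (x,y,z)",(r.x*1e3).round(2),"res px",r.fun.round(2))
e=Rf.inv().apply(org+r.x-[F[0],F[1],0]); print("empty in full frame mm",(e*1e3).round(2))
r=least_squares(lambda d:f([d[0],d[1],0]),[0,0],x_scale=1e-3); e=Rf.inv().apply(org+np.r_[r.x,0]-[F[0],F[1],0]); print("dz=0:",(e*1e3).round(2),r.fun.round(2))
print(o["tool_pos"],o["tool_rot"])
E
python3 fit.py
```

```text
d mm (x,y,z) [-1.81  0.49  0.2 ] res px [ 0.31 -0.18  0.35  0.05]
empty in full frame mm [ 2.360e+00 -7.000e-02  7.742e+01]
dz=0: [ 2.35 -0.16 77.22] [ 0.32 -0.15  0.35  0.1 ]
[ 0.53687686 -0.25163331  0.11018763] [179.96234776  -0.18348306 -16.51232643]
```

Call:
apply_moves --targets '[[[-2.3, 0.7, -5], [0, 0, 0]], [[-2.3, 0.7, -12], [0, 0, 0]], [[-2.3, 0.7, -16], [0, 0, 0]], [[-2.3, 0.7, -18], [0, 0, 0]], [[-2.3, 0.7, -20], [0, 0, 0]], [[-2.3, 0.7, -21], [0, 0, 0]], [[-2.3, 0.7, -22], [0, 0, 0]], [[-2.3, 0.7, -22], [0, 0, 0]]]'

```text
time_s: 9.9
tool_pos: [0.5342, -0.2507, 0.0876]
tool_rot: [180.0, -0.1, -16.5]
force: [0.5, 0.4, -1.7]
grip_width: 0.062
```

Call:
apply_moves --targets '[[[0, 0, -0.7], [0, 0, 0]], [[0, 0, -1.4], [0, 0, 0]], [[0, 0, -2], [0, 0, 0]], [[0, 0, -2], [0, 0, 0]], [[0, 0, -2], [0, 0, 0]]]'

```text
time_s: 10.4
tool_pos: [0.5342, -0.2506, 0.0856]
tool_rot: [180.0, -0.1, -16.5]
force: [-0.0, -0.5, -3.0]
grip_width: 0.0619
```

```bash
python3 look.py g5.png .054; python3 -c "
from h import *
for i in range(3): cam('top'); o=env.get_obs(); print(o['tool_pos'],o['force'],o['tool_rot'])"
```

```text
t 10.5 pos [ 534.2 -250.7   85.6] q [-18.  23.  50. 103. -19.  63. -68.] F [ 0.  -0.3 -0.8] w 61.9
shift [-1.3  0.2  1.4] rv [0.0012 0.0019 0.0002] deg 0.1 rows 0.0
yaw 163.487154779883
pred crop px [231.4 271.3]
pred crop px [176.  297.5]
crop origin 400 207
pred crop px [177.1 220.6]
pred crop px [224.3 354.2]
crop origin 166 188
[ 0.53416209 -0.25068996  0.08561041] [-0.34822404 -0.52310042 -2.38111911] [ 1.79965629e+02 -1.23199270e-01 -1.65139974e+01]
[ 0.53417701 -0.25063807  0.08563266] [-0.08061366  0.71168556 -1.5275031 ] [ 1.79969192e+02 -1.24048163e-01 -1.65103432e+01]
[ 0.53419381 -0.25063774  0.08563316] [-0.2745144   1.82923053 -1.80173023] [ 1.79968318e+02 -1.25802004e-01 -1.65094790e+01]
```

View pics/g5.png

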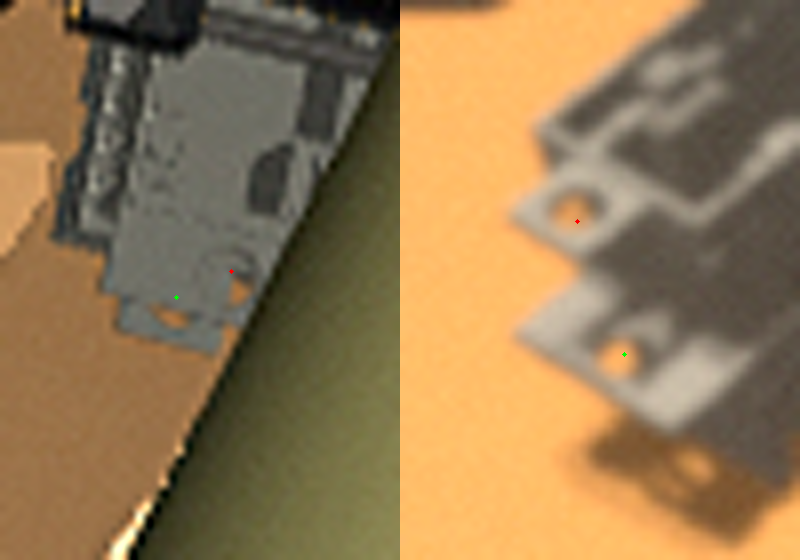

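Call:
apply_moves --targets '[[[0, 0, -0.7], [0, 0, 0]], [[0, 0, -1.4], [0, 0, 0]], [[0, 0, -2], [0, 0, 0]], [[0, 0, -2], [0, 0, 0]], [[0, 0, -2], [0, 0, 0]]]'

```text
time_s: 11.15
tool_pos: [0.5342, -0.2507, 0.0843]
tool_rot: [-180.0, -0.1, -16.5]
force: [-1.8, 1.9, 4.9]
grip_width: 0.0614
```

```bash
python3 -c "
from h import *
for i in range(3): cam('top'); o=env.get_obs(); print(o['tool_pos'],o['force'].round(1),o['wrist_torque'].round(2),o['tool_rot'])"
```

```text
[ 0.53424792 -0.25073651  0.08437037] [-3.3  2.   6. ] [0.41 0.7  0.09] [ 1.79999580e+02 -1.34220746e-01 -1.65189175e+01]
[ 0.53419631 -0.25070217  0.08434279] [-2.9  2.3  6.2] [0.38 0.75 0.  ] [-1.79998513e+02 -1.29446330e-01 -1.65189342e+01]
[ 0.5342228  -0.25070603  0.08436229] [-2.4  1.1  5.4] [0.43 0.68 0.08] [-1.79998991e+02 -1.31498244e-01 -1.65179519e+01]
```

Call:
apply_moves --targets '[[[0, 0, 0.5], [0, 0, 0]], [[0, 0, 0.5], [0, 0, 0]], [[0, 0, 0.5], [0, 0, 0]], [[0, 0, 0.5], [0, 0, 0]], [[0, 0, 0.5], [0, 0, 0]]]' --hand 84

```text
time_s: 11.8
tool_pos: [0.5342, -0.2506, 0.084]
tool_rot: [180.0, -0.1, -16.5]
force: [1.1, 0.6, 0.4]
grip_width: 0.0828
```

Call:
apply_moves --targets '[[[0, 0, 10], [0, 0, 0]], [[0, 0, 30], [0, 0, 0]], [[0, 0, 60], [0, 0, 0]], [[0, 20, 100], [0, 0, 0]], [[0, 60, 130], [0, 0, 0]], [[-10, 100, 150], [0, 0, 0]], [[-20, 140, 150], [0, 0, 0]], [[-30, 180, 150], [0, 0, 0]]]'

```text
time_s: 12.6
tool_pos: [0.5043, -0.0696, 0.2357]
tool_rot: [-179.9, -0.3, -16.6]
force: [0.0, 0.1, -1.4]
grip_width: 0.0836
```

```bash
python3 - <<'E'
from h import *
o=env.get_obs(); print(o["tool_pos"],o["qpos"].round(0),o["force"].round(1),o["time_s"])
t=cam("top"); s=cam("scene")
k=5
A=np.clip(t["image"][155:265,385:465,::-1]*1.8,0,255).astype(np.uint8); B=s["image"][150:260,180:260,::-1]
ims=[cv2.resize(x,None,fx=k,fy=k,interpolation=cv2.INTER_CUBIC) for x in(A,B)]
Re=Ro.from_euler('z',F[2]+np.pi); c=np.array([F[0],F[1],0])
for im,p,l,tp in((ims[0],t,385,155),(ims[1],s,180,150)):
    for x in(.087,-.087):
        for X,col in((c+[0,0,.054]+Re.apply([x,0,.058]),(0,0,255)),(c+Rf.apply([x,0,.058]),(0,255,0))):
            u=(proj(p,X)[0]-[l,tp]+.5)*k-.5; print(x,col[2]>0 and "E" or "F",u.round(1)); cv2.circle(im,tuple(int(round(v)) for v in u),2,col,-1)
cv2.imwrite("pics/g6.png",np.hstack(ims))
E
```

```text
[ 0.5042772  -0.06959401  0.23570814] [ -43.   -1.   48.  103.    1.   77. -102.] [ 0.   0.1 -1.4] 12.6
0.087 E [220.4 431.9]
0.087 F [258.1  80.5]
-0.087 E [296.8  43.9]
-0.087 F [184.8 445.7]
0.087 E [328.5  95.2]
0.087 F [ 70.  411.2]
-0.087 E [ 41.9 323.8]
-0.087 F [344.2 182.3]
```

View pics/g6.png

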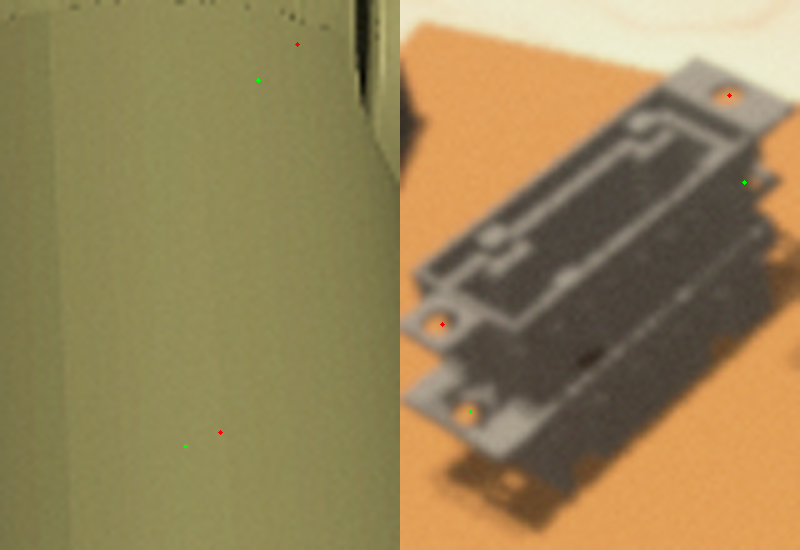

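```bash
python3 - <<'E'
from h import *
t=cam("top"); s=cam("scene")
print("collar", atz(t,m(98,78,290,220,4),.117), atz(s,m(131,141,310,160,4),.117))
print("stand top centre", atz(t,m(102,57,290,220,4),.114))
for z in(.05,.1,.14): print("purple z",z,atz(t,(303,183),z),"scene",atz(s,(333,217),z))
plan([.481,.008,.235],Ro.from_euler('xyz',[180,0,0],degrees=True))
E
```

```text
collar [0.46970412 0.00841858 0.117     ] [0.47927273 0.00858892 0.117     ]
stand top centre [0.48091801 0.00599811 0.114     ]
purple z 0.05 [0.60860114 0.03007326 0.05      ] scene [ 0.48631882 -0.01032927  0.05      ]
purple z 0.1 [0.5949852 0.0288352 0.1      ] scene [0.53118216 0.00454724 0.1       ]
purple z 0.14 [0.58409245 0.02784475 0.14      ] scene [0.56707284 0.01644845 0.14      ]
t 12.8 pos [504.3 -69.9 234.8] q [ -43.   -1.   48.  103.    1.   77. -101.] F [ 0.5 -0.6  0.3] w 83.7
shift [-23.3  77.9   0.2] rv [0.     0.0032 0.2858] deg 16.4 rows 2.0
```

Call:
apply_moves --targets '[[[-6, 20, 0], [0, 0, 0.07]], [[-12, 40, 0], [0, 0, 0.143]], [[-18, 60, 0], [0, 0, 0.21]], [[-23, 78, 0], [0, 0, 0.286]], [[-23, 78, -20], [0, 0.003, 0.286]], [[-23, 78, -50], [0, 0.003, 0.286]], [[-23, 78, -50], [0, 0.003, 0.286]], [[-23, 78, -50], [0, 0.003, 0.286]]]' --hand 60

```text
time_s: 13.6
tool_pos: [0.4808, 0.0079, 0.1843]
tool_rot: [179.9, 0.1, -0.0]
force: [0.4, 0.5, 0.5]
grip_width: 0.0599
```

```bash
python3 - <<'E'
from h import *
plan([.481,.008,.122],Ro.from_euler('xyz',[180,0,0],degrees=True))
s=cam("scene")
for z in (.154,.119,.114): print(z,proj(s,[.481,.008,z]))
B=s["image"][130:250,300:400,::-1]; im=cv2.resize(B,None,fx=5,fy=5,interpolation=cv2.INTER_CUBIC)
o=env.get_obs()
for X,c in (([.481,.008,.154],(0,255,0)),(o["tool_pos"],(0,0,255))):
    u=(proj(s,X)[0]-[300,130]+.5)*5-.5; cv2.circle(im,tuple(int(round(v)) for v in u),3,c,-1)
cv2.imwrite("pics/g7.png",im)
E
```

```text
t 13.6 pos [480.8   7.9 184.3] q [-48.  -3.  43. 111.   2.  72. -96.] F [0.4 0.5 0.5] w 59.9
shift [  0.2   0.1 -62.3] rv [ 0.0015 -0.0018  0.0006] deg 0.1 rows 1.4
0.154 [[342.0084266  182.39386444]]
0.119 [[341.8739283  194.67319073]]
0.114 [[341.8552582  196.37771981]]
```

View pics/g7.png

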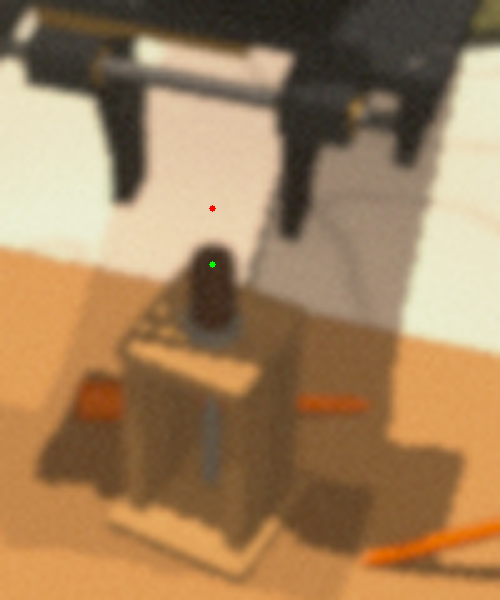

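The jaws straddle the dark-wood grip, at crop (213,285). I'm descending with x about 2 mm back.

Call:
apply_moves --targets '[[[-2, 0, -20], [0, 0, 0]], [[-2, 0, -40], [0, 0, 0]], [[-2, 0, -55], [0, 0, 0]], [[-2, 0, -61], [0, 0, 0]], [[-2, 0, -61], [0, 0, 0]]]'

```text
time_s: 14.15
tool_pos: [0.4795, 0.0074, 0.1236]
tool_rot: [179.9, 0.0, -0.1]
force: [-0.1, -1.4, 0.7]
grip_width: 0.0598
```

Call:
apply_moves --targets '[[[0, 0, 0], [0, 0, 0]], [[0, 0, 0], [0, 0, 0]], [[0, 0, 0], [0, 0, 0]], [[0, 0, 0], [0, 0, 0]], [[0, 0, 0], [0, 0, 0]], [[0, 0, 0], [0, 0, 0]]]' --hand 5 --squeeze 30

```text
time_s: 14.75
tool_pos: [0.4792, 0.0074, 0.1232]
tool_rot: [180.0, 0.0, -0.1]
force: [-0.9, 1.8, 1.1]
grip_width: 0.0201
```

Call:
apply_moves --targets '[[[0, 0, 8], [0, 0, 0]], [[0, 0, 25], [0, 0, 0]], [[0, 0, 50], [0, 0, 0]], [[0, 0, 75], [0, 0, 0]], [[0, 0, 100], [0, 0, 0]], [[0, 0, 120], [0, 0, 0]], [[0, 0, 135], [0, 0, 0]], [[0, 0, 135], [0, 0, 0]]]'

```text
time_s: 15.55
tool_pos: [0.4805, 0.0074, 0.2605]
tool_rot: [-180.0, -0.2, -0.1]
force: [0.5, -0.1, -0.2]
grip_width: 0.0188
```

```bash
python3 - <<'E'
from h import *
Rd=Ro.from_euler('xyz',[180,0,-16.5],degrees=True)
for n,x in(("near",-.087),("far",.087)):
    c=np.array([F[0],F[1],0])+Rf.apply([x,0,0]); print(n,c); plan(c+[0,0,.255],Rd)
s=cam("scene"); t=cam("top")
for p in(s,t): print([(np.array(r["rect"]).round(),round(r["conf"],2)) for r in env.regions_of(p,"rod")])
o=env.get_obs(); b=o["tool_pos"]-[0,0,.009]
print("pred rod collar/tip scene",proj(s,[b,b-[0,0,.1]]).round(1),"top",proj(t,[b,b-[0,0,.1]]).round(1))
ims=[]
for p in(s,t):
    c=proj(p,b-[0,0,.04])[0].round().astype(int); l,tp=c-[30,45]
    im=cv2.resize(np.clip(p["image"][tp:tp+90,l:l+60,::-1]*(1.8 if p is t else 1),0,255).astype(np.uint8),None,fx=6,fy=6,interpolation=cv2.INTER_CUBIC)
    for X in(b,b-[0,0,.1]):
        u=(proj(p,X)[0]-[l,tp]+.5)*6-.5; cv2.circle(im,tuple(int(round(v)) for v in u),2,(0,255,0),-1)
    print(l,tp); ims.append(im)
cv2.imwrite("pics/g8.png",np.hstack(ims))
E
```

```text
near [ 0.45908268 -0.22859067  0.        ]
t 15.55 pos [480.5   7.4 260.5] q [-49.  -7.  42. 104.   4.  80. -98.] F [ 0.5 -0.1 -0.2] w 18.8
shift [ -21.4 -235.9   -5.5] rv [ 0.      0.0034 -0.2856] deg 16.4 rows 5.3
far [ 0.62591732 -0.27800933  0.        ]
t 15.55 pos [480.5   7.4 260.5] q [-49.  -7.  42. 104.   4.  80. -98.] F [ 0.5 -0.1 -0.2] w 18.8
shift [ 145.4 -285.4   -5.5] rv [ 0.      0.0034 -0.2856] deg 16.4 rows 7.1
[(array([336., 262., 360., 315.]), 0.64), (array([336., 125., 346., 178.]), 0.62), (array([376., 223., 431., 242.]), 0.55), (array([315., 204., 370., 214.]), 0.48)]
[(array([225., 237., 247., 245.]), 0.74)]
pred rod collar/tip scene [[342.4 145.2]
 [342.  183.7]] top [[314.4 225.1]
 [314.5 232.8]]
312 116
284 183
```

View pics/g8.png

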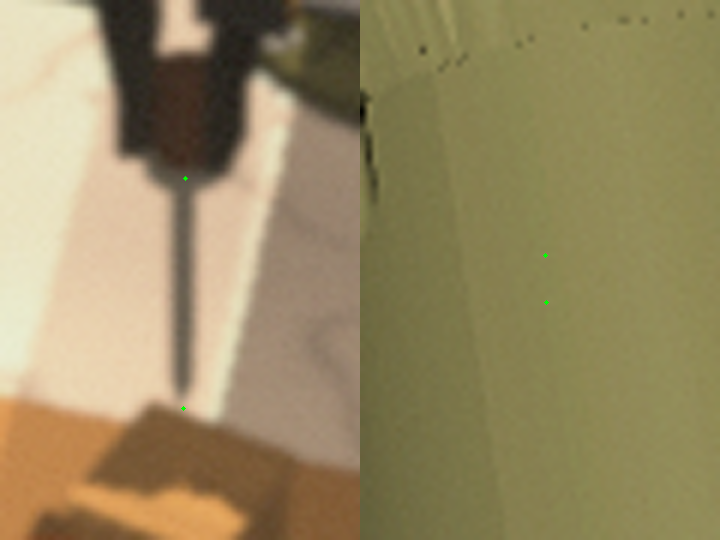

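```bash
python3 - <<'E'
from h import *
s=cam("scene"); np.save("base.npy",s["image"]); cam("top")
o=env.get_obs(); print(o["tool_pos"],o["tool_rot"],o["grip_width"])
im=s["image"][:,:,::-1].astype(int)
# rod profile rows 150..190, cols 334..350 (sum of channels)
g=im.sum(2)
for r in range(140,190,2): print(r,g[r,334:351])
tip=m(183,397,312,116,6); z=o["tool_pos"][2]-.0092
print("tip xy at z",z-.1,atz(s,tip,z-.1))
E
```

```text
[0.47855076 0.00727077 0.25713006] [ 1.79907622e+02  1.46391232e-01 -1.26686314e-01] 0.01909837984356675
140 [131 129 127 139 123 125 153 153 126 158 154 137 138 130 121 112 126]
142 [272 243 210 198 180 160 147 143 154 157 131 142 121 120 109 131 205]
144 [530 476 376 284 235 211 185 172 158 169 170 165 153 145 143 187 293]
146 [585 563 497 389 304 269 251 238 234 240 238 247 262 283 314 372 441]
148 [587 585 569 550 514 469 385 307 267 272 310 385 458 515 544 565 565]
150 [584 580 581 585 582 559 487 353 276 289 376 484 559 575 576 582 577]
152 [576 590 584 583 573 564 488 359 275 298 394 497 568 576 583 579 582]
154 [579 581 589 581 578 565 477 362 279 317 416 530 577 575 585 575 577]
156 [584 585 587 585 583 562 484 354 273 306 426 534 571 582 584 578 580]
158 [590 587 588 585 578 566 493 364 284 308 428 534 580 582 579 580 585]
160 [589 593 590 586 588 566 493 355 287 312 430 544 583 581 583 585 583]
162 [599 591 589 589 597 571 503 368 284 319 433 540 581 594 594 588 588]
164 [602 597 604 597 599 576 498 362 281 319 429 546 588 593 588 599 601]
166 [595 603 602 601 594 577 506 
[... 221 characters left out ...]
 373 281 327 450 562 602 612 620 621 618]
174 [615 617 606 611 614 597 518 372 282 340 465 572 611 618 619 618 589]
176 [615 625 620 617 614 593 518 376 286 342 460 571 611 622 632 626 564]
178 [619 616 619 612 619 589 511 362 292 332 460 579 617 622 631 595 503]
180 [624 622 619 615 610 591 510 388 295 362 483 584 614 626 625 570 485]
182 [620 594 566 541 531 553 525 457 407 482 571 611 621 625 592 506 436]
184 [549 458 366 301 305 332 360 378 413 491 553 591 602 604 560 477 435]
186 [365 301 284 263 264 264 261 269 274 299 339 373 399 401 397 387 395]
188 [262 268 262 269 250 267 264 275 277 268 264 271 271 267 264 276 290]
tip xy at z 0.14793006245992732 [0.47267425 0.00563484 0.14793006]
```

Call:
apply_moves --targets '[[[19, -36, 3], [0, 0, -0.036]], [[38, -72, 3], [0, 0, -0.072]], [[56, -107, 3], [0, 0, -0.107]], [[75, -143, 3], [0, 0, -0.143]], [[94, -179, 3], [0, 0, -0.18]], [[113, -215, 3], [0, 0, -0.215]], [[131, -250, 3], [0, 0, -0.25]], [[150, -286, 0], [0, 0, -0.286]]]'

```text
time_s: 16.65
tool_pos: [0.63, -0.2796, 0.2569]
tool_rot: [179.9, 0.1, -16.5]
force: [0.5, 0.5, 0.5]
grip_width: 0.0186
```

Call:
apply_moves --targets '[[[0, 0, -8], [0, 0, 0]], [[0, 0, -20], [0, 0, 0]], [[0, 0, -20], [0, 0, 0]], [[0, 0, -20], [0, 0, 0]], [[0, 0, -20], [0, 0, 0]]]'

```text
time_s: 17.15
tool_pos: [0.6297, -0.277, 0.2389]
tool_rot: [-180.0, -0.0, -16.4]
force: [0.6, -0.0, -1.2]
grip_width: 0.0195
```

```bash
cat > rodlook.py <<'E'
from h import *
t=cam("top"); s=cam("scene"); o=env.get_obs(); print(o["time_s"],o["tool_pos"],o["tool_rot"].round(2),o["force"].round(1))
im=s["image"].astype(int); base=np.load("base.npy").astype(int)
eye=np.array([F[0],F[1],.054])+Rf.apply([.087,0,.058]); print("eyelet",eye,"px",proj(s,eye))
tip=o["tool_pos"]-[0,0,.1092]; print("pred tip px (rod at TCP)",proj(s,tip))
c=proj(s,eye)[0].round().astype(int)
d=np.abs(im-base).sum(2)
print("cols",c[0]-8,c[0]+8)
for r in range(c[1]-24,c[1]+7): print(r,im[r,c[0]-8:c[0]+9].sum(1), d[r,c[0]-8:c[0]+9])
print(np.abs(t["image"].astype(int)).mean())
E
python3 rodlook.py
```

```text
17.25 [ 0.62961369 -0.27763114  0.23906797] [ 1.7998e+02 -3.0000e-02 -1.6420e+01] [ 0.4 -0.  -0.2]
eyelet [ 0.62591732 -0.27800933  0.112     ] px [[187.97453014 214.35415707]]
pred tip px (rod at TCP) [[185.21806229 209.545017  ]]
cols 180 196
190 [258 315 399 449 465 468 474 475 480 471 473 473 479 472 468 473 476] [203 151  61  12   7  10  12   9  16  11   7  17  20   9  10   8  12]
191 [255 290 370 445 467 473 464 472 477 473 472 469 473 478 472 470 450] [209 168  91  23   7   4   7  11  16  16  11   8  11  13  13  12  14]
192 [260 282 345 424 465 476 472 470 474 476 468 473 472 473 463 457 421] [195 179 119  33   8   9   9  11  13  13   9   7  13  11   8  10  34]
193 [280 274 326 399 458 475 470 473 470 474 473 470 467 461 439 400 336] [179 193 129  61   5  18  13  10   7  15  14  13   5   6  22  50  91]
194 [283 261 297 378 442 466 468 471 474 471 473 474 454 429 372 312 254] [175 198 171  86  14   5  12  10   6   9  14   8  11  21  67  92  89]
195 [301 266 285 348 428 471 473 473 478 472 472 446 411 354 284 239 215] [163 200 181 118  29  16  10   9  11   7   6  18  45  65 101 
[... 2923 characters left out ...]
16 373 313 246 205 218 200 202 194 194] [ 41  72 116 140 123  86  39  44  78 105 166 205 164 127  63  28  22]
217 [426 392 346 306 279 286 309 310 294 260 228 210 205 199 204 207 200] [  6   9  42  95 142 151 144 149 160 180 184 162 117  64  19   3   4]
218 [464 449 409 366 316 272 259 254 235 210 207 203 209 202 203 202 202] [ 15  12  13  28  69 128 162 177 193 195 153  94  45  12   6  13   5]
219 [473 464 451 425 365 314 271 271 237 214 206 206 214 207 202 205 206] [ 18  12   8   9  40  69 110 121 142 111  69  26   4   3   8   8   4]
220 [474 465 457 426 378 314 271 266 239 218 213 202 205 215 195 196 203] [ 15   6   2  30  65  97 110  95  89  68  37  17   8  10   9  13  11]
97.50762890625
```

```bash
python3 - <<'E'
from h import *
s=cam("scene"); o=env.get_obs(); im=s["image"].astype(int).sum(2); T=o["tool_pos"]; print(T)
rows=np.arange(180,197); cen=[]
for r in rows:
    w=np.clip(440-im[r,172:188],0,None).astype(float); k=np.argmax(w); lo=max(k-3,0); w=w[lo:k+4]; cen.append((w*np.arange(172+lo,172+lo+len(w))).sum()/w.sum())
a=np.polyfit(rows,cen,1); print("obs col=",a, "at 190:",np.polyval(a,190))
for dx,dy in((0,0),(-.0031,.0001),(-.0031,-.0015),(-.005,-.001)):
    L=proj(s,[T+[dx,dy,-.06],T+[dx,dy,-.09]]); b=np.polyfit(L[:,1],L[:,0],1); print(dx,dy,"col at 190",np.polyval(b,190),"slope",b[0])
eye=np.array([F[0],F[1],0])+Rf.apply([.087,0,0])
L=proj(s,[eye+[0,0,.15],eye+[0,0,.18]]); b=np.polyfit(L[:,1],L[:,0],1); print("eyelet axis col at 190",np.polyval(b,190))
# tip with collar top known: full rod visible top: rows of collar
print("collar pred rows",proj(s,[T+[-.0031,0,-.0092],T+[0,0,-.0092]]))
for r in range(150,182,2): print(r,im[r,160:188])
E
```

```text
[ 0.62952622 -0.27787817  0.23897508]
obs col= [ 0.5145588  80.36017631] at 190: 178.12634856337968
0 0 col at 190 178.81148126671496 slope 0.32442613798718123
-0.0031 0.0001 col at 190 180.04105562496025 slope 0.32189799938972763
-0.0031 -0.0015 col at 190 179.3823661569457 slope 0.32325233656881186
-0.005 -0.001 col at 190 180.31199167650965 slope 0.3213409254032882
eyelet axis col at 190 180.1399266500008
collar pred rows [[173.94190047 171.18545884]
 [173.04323167 172.2201453 ]]
150 [225 222 217 232 271 294 294 313 308 294 258 214 162 112 114 121 119 118
 114 124 125 104 116 115 100  97  94 108]
152 [153 160 167 180 173 174 208 238 258 280 288 269 218 155  92 119  98 102
 112  88 105 111  94  82 102 101 104 106]
154 [101 109 108 110 117 114 106 117 154 169 196 195 169 130  89 109  78  98
 100  94 106 103  91 103  99  94 110  92]
156 [ 89 103  96 104 116 113  94 110 106  94 106 104 107 115 103  89  95 105
  96 106 105 127 122 102  90 103 106 102]
158 [ 95 101  82 107 130 124 118 107  78  93  98  97 107  89  96 108 106  92
  95 114 130 141 144 126 103 108 110 111]
160 [111 106 110 
[... 591 characters left out ...]
269 256 248 250 244 208 173 139 134 108 105  97 104  84  76  91
 119 135 133 185 310 420 460 476 468 475]
172 [279 281 285 283 275 272 269 248 230 207 180 155 116  98 102 124 128 158
 185 182 164 160 238 334 407 446 466 469]
174 [286 283 280 281 287 278 274 256 250 259 257 235 206 176 169 192 211 196
 175 151 128 144 167 230 302 383 443 467]
176 [254 258 244 250 258 250 243 250 242 244 244 242 239 244 238 247 227 192
 158 129 134 139 198 263 347 432 465 470]
178 [166 157 162 169 166 167 163 162 165 172 158 164 181 205 231 253 236 206
 154 139 128 168 248 343 421 458 466 475]
180 [156 158 159 153 164 152 154 153 156 157 158 148 170 181 213 245 245 221
 209 178 161 235 310 386 457 473 475 475]
```

Call:
apply_moves --targets '[[[0, 0, -8], [0, 0, 0]], [[0, 0, -14], [0, 0, 0]], [[0, 0, -17], [0, 0, 0]], [[0, 0, -19], [0, 0, 0]], [[0, 0, -21], [0, 0, 0]], [[0, 0, -21], [0, 0, 0]]]'

```text
time_s: 17.9
tool_pos: [0.629, -0.2787, 0.2168]
tool_rot: [179.9, 0.1, -16.5]
force: [-0.7, -0.0, 0.2]
grip_width: 0.0189
```

No contact, and the tip is at about z=0.108, inside the upper eyelet.

Call:
apply_moves --targets '[[[0, 0, -3], [0, 0, 0]], [[0, 0, -6], [0, 0, 0]], [[0, 0, -6], [0, 0, 0]]]'

```text
time_s: 18.2
tool_pos: [0.6289, -0.2785, 0.2105]
tool_rot: [179.9, 0.1, -16.5]
force: [0.2, 0.2, -1.0]
grip_width: 0.0194
```

Call:
apply_moves --targets '[[[0, 0, -6], [0, 0, 0]], [[0, 0, -14], [0, 0, 0]], [[0, 0, -22], [0, 0, 0]], [[0, 0, -30], [0, 0, 0]], [[0, 0, -36], [0, 0, 0]], [[0, 0, -40], [0, 0, 0]], [[0, 0, -40], [0, 0, 0]]]'

```text
time_s: 18.9
tool_pos: [0.6288, -0.2785, 0.1703]
tool_rot: [179.9, 0.1, -16.5]
force: [-0.1, 0.3, 0.3]
grip_width: 0.0194
```

Call:
apply_moves --targets '[[[0, 0, -3], [0, 0, 0]], [[0, 0, -5], [0, 0, 0]], [[0, 0, -6], [0, 0, 0]], [[0, 0, -6], [0, 0, 0]]]'

```text
time_s: 19.3
tool_pos: [0.6291, -0.2786, 0.165]
tool_rot: [179.9, 0.1, -16.5]
force: [0.7, -1.1, -0.8]
grip_width: 0.0191
```

```bash
python3 rodlook.py | head -3; python3 - <<'E'
from h import *
s=cam("scene"); im=s["image"].astype(int).sum(2)
# shaft between trays & hole neighbourhood at empty tab
eye=np.array([F[0],F[1],0])+Rf.apply([.087,0,0])
for z in(.15,.13,.112,.09,.07,.058,.03): print(z,proj(s,eye+[0,0,z]).round(1))
for r in range(200,240): print(r,im[r,178:206])
E
```

```text
19.4 [ 0.62922725 -0.27865944  0.1652046 ] [ 1.7994e+02  4.0000e-02 -1.6510e+01] [0.6 0.  0.4]
eyelet [ 0.62591732 -0.27800933  0.112     ] px [[187.97453014 214.35415707]]
pred tip px (rod at TCP) [[192.73442743 233.49813828]]
0.15 [[183.7 201.2]]
0.13 [[186.  208.2]]
0.112 [[188.  214.4]]
0.09 [[190.3 221.6]]
0.07 [[192.4 228.1]]
0.058 [[193.6 231.8]]
0.03 [[196.4 240.4]]
200 [203 181 152 122  87  74 105 127 149 170 175 187 187 188 191 188 201 194
 197 206 201 200 203 212 207 210 210 200]
201 [249 235 200 154 115 106 125 158 179 200 198 193 201 185 190 186 204 208
 197 200 194 197 219 205 213 210 204 198]
202 [285 261 244 201 155 145 187 202 216 197 197 183 191 185 194 198 197 201
 212 211 197 209 206 205 203 196 180 197]
203 [353 334 313 271 221 218 214 220 201 189 194 195 194 190 196 210 210 197
 200 204 209 206 202 202 201 197 183 185]
204 [442 414 385 355 305 259 241 228 204 199 195 200 209 204 201 197 202 200
 190 198 206 201 198 190 201 206 196 195]
205 [470 460 455 421 365 292 257 239 217 199 203 201 211 208 196 203 191 193
 197 187 212 204 192 196 190 190 187 185]
206 [470 
[... 3336 characters left out ...]
217 206 222 240 277 319 315 278 254 240 249 294 320 319 296 255
 213 212 214 209 199 221 207 207 215 220]
235 [210 219 226 222 222 234 251 300 317 326 297 271 238 248 262 266 254 228
 211 207 215 218 209 201 210 216 213 205]
236 [220 216 224 248 264 263 255 262 277 293 305 281 236 233 224 225 220 221
 214 218 211 203 212 213 213 216 211 208]
237 [229 219 245 269 318 323 299 278 260 246 256 248 228 226 206 217 221 224
 214 218 210 212 209 220 217 201 212 203]
238 [275 259 244 255 301 335 334 323 277 240 227 230 222 211 202 216 226 220
 212 210 221 210 212 202 208 197 204 205]
239 [340 303 271 254 253 285 311 317 292 252 227 216 216 215 213 222 215 221
 213 217 211 214 212 206 211 205 194 210]
```

Call:
apply_moves --targets '[[[0, 0, -3], [0, 0, 0]], [[0, 0, -6], [0, 0, 0]], [[0, 0, -6], [0, 0, 0]]]'

```text
time_s: 19.75
tool_pos: [0.6288, -0.2784, 0.1584]
tool_rot: [180.0, 0.1, -16.5]
force: [0.5, 0.8, -0.4]
grip_width: 0.0194
```

Call:
apply_moves --targets '[[[0, 0, -6], [0, 0, 0]], [[0, 0, -12], [0, 0, 0]], [[0, 0, -18], [0, 0, 0]], [[0, 0, -24], [0, 0, 0]], [[0, 0, -30], [0, 0, 0]], [[0, 0, -33], [0, 0, 0]], [[0, 0, -33], [0, 0, 0]]]'

```text
time_s: 20.45
tool_pos: [0.6288, -0.2785, 0.1254]
tool_rot: [179.9, 0.1, -16.5]
force: [0.9, 0.2, -0.5]
grip_width: 0.0191
```

Call:
apply_moves --targets '[[[0, 0, -1], [0, 0, 0]], [[0, 0, -2], [0, 0, 0]], [[0, 0, -3], [0, 0, 0]], [[0, 0, -3], [0, 0, 0]]]'

```text
time_s: 20.85
tool_pos: [0.6292, -0.2786, 0.1231]
tool_rot: [179.9, 0.0, -16.5]
force: [-0.1, -0.4, -0.8]
grip_width: 0.0189
```

Call:
apply_moves --targets '[[[0, 0, -0.7], [0, 0, 0]], [[0, 0, -1.3], [0, 0, 0]], [[0, 0, -1.3], [0, 0, 0]], [[0, 0, -1.3], [0, 0, 0]]]'

```text
time_s: 21.25
tool_pos: [0.6291, -0.2787, 0.1218]
tool_rot: [179.9, 0.1, -16.5]
force: [-0.3, 0.0, -0.1]
grip_width: 0.0189
```

Call:
apply_moves --targets '[[[0, 0, -0.7], [0, 0, 0]], [[0, 0, -1.3], [0, 0, 0]], [[0, 0, -1.3], [0, 0, 0]], [[0, 0, -1.3], [0, 0, 0]]]'

```text
time_s: 21.65
tool_pos: [0.6294, -0.2788, 0.1211]
tool_rot: [179.9, -0.0, -16.5]
force: [0.4, 1.0, 3.9]
grip_width: 0.0194
```

```bash
python3 -c "
from h import *
for i in range(3): cam('top'); o=env.get_obs(); print(o['tool_pos'],o['force'].round(1))"
```

```text
[ 0.62947538 -0.27876715  0.12103577] [0.4 0.5 4.8]
[ 0.62952632 -0.2788008   0.12107288] [-0.1  0.6  3.6]
[ 0.62953957 -0.27878394  0.12102057] [-0.3  0.2  5. ]
```

Collar contact came at exactly the expected height. Releasing and retreating.

Call:
apply_moves --targets '[[[0, 0, 0.5], [0, 0, 0]], [[0, 0, 0.5], [0, 0, 0]], [[0, 0, 0.5], [0, 0, 0]], [[0, 0, 0.5], [0, 0, 0]], [[0, 0, 0.5], [0, 0, 0]]]' --hand 60

```text
time_s: 22.3
tool_pos: [0.629, -0.2786, 0.1207]
tool_rot: [179.9, 0.1, -16.5]
force: [-0.2, 0.2, -0.6]
grip_width: 0.0512
```

Call:
apply_moves --targets '[[[0, 0, 8], [0, 0, 0]], [[0, 0, 25], [0, 0, 0]], [[0, 0, 55], [0, 0, 0]], [[0, 0, 90], [0, 0, 0]], [[-20, 30, 120], [0, 0, 0]], [[-50, 70, 130], [0, 0, 0]], [[-80, 110, 130], [0, 0, 0]], [[-100, 150, 130], [0, 0, 0]]]'

```text
time_s: 23.1
tool_pos: [0.5278, -0.129, 0.2522]
tool_rot: [-180.0, -0.0, -16.7]
force: [0.2, 1.2, 1.1]
grip_width: 0.0603
```

Call:
apply_moves --targets '[[[0, 45, 0], [0, 0, 0]], [[0, 90, 0], [0, 0, 0]], [[0, 135, 0], [0, 0, 0]], [[0, 180, 0], [0, 0, 0]], [[0, 225, 0], [0, 0, 0]], [[0, 270, 0], [0, 0, 0]], [[0, 290, 0], [0, 0, 0]], [[0, 290, 0], [0, 0, 0]]]'

```text
time_s: 23.9
tool_pos: [0.5289, 0.165, 0.2517]
tool_rot: [180.0, 0.0, -16.2]
force: [-0.1, -0.6, -0.3]
grip_width: 0.0604
```

```bash
python3 - <<'E'
from h import *
t=cam("top"); s=cam("scene"); o=env.get_obs(); print(o["time_s"],o["tool_pos"],o["force"].round(1),o["qpos"].round(0))
save(s,"end_s.png"); save(t,"end_t.png")
eye=np.array([F[0],F[1],0])+Rf.apply([.087,0,0])
for p,n in((s,"scene"),(t,"top")):
    print(n,"pred rod px: tip/collar/top",proj(p,[eye+[0,0,.012],eye+[0,0,.112],eye+[0,0,.152]]).round(1).tolist(), "near lip E",proj(p,np.array([F[0],F[1],.112])+Rf.apply([-.087,0,0])).round(1).tolist(),"near tab F",proj(p,np.array([F[0],F[1],.058])+Rf.apply([-.087,0,0])).round(1).tolist())
    for k in("rod","full_tray","empty_tray"): print(k,[(np.array(r["rect"]).round().tolist(),round(r["conf"],2)) for r in env.regions_of(p,k)])
im=s["image"].astype(int)
for r in range(190,236,2): print(r,im[r,176:202].sum(1))
E
```

```text
24.0 [0.5296955  0.15967168 0.25177708] [ 0.5  0.8 -0.2] [ -63.    7.   48.   96.   -5.   79. -121.]
scene pred rod px: tip/collar/top [[198.1, 245.7], [188.0, 214.4], [183.5, 200.5]] near lip E [[245.3, 168.6]] near tab F [[248.4, 186.1]]
rod [([180.0, 202.0, 199.0, 245.0], 0.86), ([374.0, 224.0, 433.0, 243.0], 0.79), ([334.0, 262.0, 357.0, 313.0], 0.73), ([316.0, 204.0, 371.0, 217.0], 0.62)]
full_tray []
empty_tray [([188.0, 160.0, 260.0, 235.0], 0.92), ([183.0, 186.0, 256.0, 242.0], 0.72)]
top pred rod px: tip/collar/top [[430.3, 176.3], [444.0, 163.4], [450.4, 157.3]] near lip E [[428.7, 241.0]] near tab F [[421.6, 243.7]]
rod [([293.0, 251.0, 349.0, 278.0], 0.84), ([224.0, 235.0, 282.0, 248.0], 0.73), ([436.0, 155.0, 454.0, 171.0], 0.72), ([274.0, 156.0, 310.0, 205.0], 0.49), ([192.0, 189.0, 244.0, 267.0], 0.32)]
full_tray [([403.0, 168.0, 428.0, 248.0], 0.9)]
empty_tray [([410.0, 166.0, 456.0, 252.0], 0.93)]
190 [446 452 472 474 480 476 477 478 473 476 476 467 482 483 479 472 480 477
 475 480 475 478 476 457 423 354]
192 [482 477 476 471 477 482 487 470 478 473 479 471 479 472 
[... 1680 characters left out ...]

 212 212 218 205 211 206 202 213]
224 [475 481 474 472 475 477 478 476 480 490 481 452 406 333 260 246 236 229
 222 225 201 218 214 217 214 212]
226 [473 480 476 470 478 483 484 489 477 468 475 466 430 362 286 258 241 218
 211 213 208 212 219 213 217 214]
228 [475 475 473 479 481 474 476 475 475 469 443 424 378 311 269 261 244 233
 222 219 226 223 214 216 209 211]
230 [481 480 471 461 420 413 427 433 447 427 407 376 328 256 241 249 244 232
 239 226 218 214 224 232 247 300]
232 [475 479 478 474 470 461 431 410 390 383 396 394 386 336 313 283 277 253
 243 218 219 245 277 323 383 426]
234 [469 478 483 479 478 478 485 468 456 435 404 387 379 372 371 364 330 312
 298 271 297 355 409 446 459 478]
```

```bash
python3 -c "
from h import *
print(env.sign_off())"
```

```text
the job is handed in; nothing more can be done
None
```

The empty tray is stacked turned end for end on the full tray's lugs. The rod is pushed through both eyelets at the far end, where the empty tray's tab lies over the full tray's lip. I handed the job in with the arm clear, about 24 s into the run.

**What the last checks showed:**
- **Tray fit:** before the rod went in, both eyelets of the empty tray matched their predicted stacked positions in the scene picture. The tray made contact about 2 mm lower than the camera fit predicted, which is within measuring error.
- **Rod depth:** the collar touched at tool height 0.121 m, which puts the rod origin at about 0.112 m, as required. There was no contact force on the way through either eyelet.
- **Rod position:** in the final scene picture the rod's tip is within about a pixel of its predicted place. In the top picture, the network's rod box covers the predicted collar and grip top.
- **At rest:** force on the tool was about zero after release.

**Where the checks fell short or disagreed:**
- **No final view by eye:** I had used all 12 picture views, so the final state rests on numbers and network detections only. I made no separate check of the trays' level after the rod went in.
- **Detector:** it did not report the full tray in the final scene view, but found it in the top view at 0.90.
- **Rod in the hand:** the two cameras disagreed by about 4 mm along x on the rod's position in the gripper. I used a middle value.
- **Look-alikes:** the two orange rods had toppled by my second picture, before the arm moved. The detector's box for the purple one suggests it fell over later. I did not knowingly touch any of them.

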